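# Vent the ginger-beer keg and take off its filler cap

### The arm

A 7-joint arm with a two-finger parallel gripper is mounted at the origin on a cart in front of the work surface, level with it; the furniture and walls round the work are solid. World frame = base frame: x ahead of the robot, y to its left, z up, the work surface at z = 0. Lengths are in m, angles in rad, forces in N, time in s.
With the tool pointing down it reaches from about 0.375 to 0.925 m from the base axis. Payload 3.1 kg.
Tool frame: the origin (TCP) lies between the finger pads; the fingertips stand 19 mm ahead of it and the grasp point (between the pads) is the TCP; z points along the fingers, y is the direction in which the jaws open and shut (so a half turn about z gives the same grasp; the last joint's range is limited). The gripper opens to 85 mm and grips with 20 to 120 N. Pads are 22 mm wide; open, the fingers measure 114 mm over their backs; the gripper's body (76 mm by 85 mm) begins 54 mm behind the grasp point. The pads swing forward as they close: fully open they stand 13 mm farther back than shut.
Start: joints at [1.065, 0.383, 0.044, 1.598, -0.018, 1.161, -0.05], TCP at [0.258, -0.597, 0.25] pointing down, gripper open.
Joint ranges: [-2.61, 2.61], [-0.41, 2.15], [-1.48, 1.57], [0, 2.5], [-1.57, 4.71], [0.05, 1.97], [-2.85, 2.85]. Speed limits (rad/s): [2.79, 2.79, 3.14, 3.14, 3.14, 3.14, 3.14].

### API

Orientations are given as a unit quaternion [x, y, z, w].
In Python, from bench import move_ptp, movel, move_j, move_gripper, pause, inverse_kinematics, read_camera, camera_params, MotionError, sign_off, look_for, tip_of, read_time_s, read_qpos, read_joint_vel, read_effort, read_eef_pos, read_tcp_rot, read_ft_force, read_ft_torque, read_finger_gap gives the robot as it stands. Calls block until the motion is done:
- move_ptp(position, orientation): joint-space move of the TCP to a pose.
- movel(position, orientation=None, speed=0.15): straight line of the TCP; orientation=None keeps the orientation; speed is the mean speed in m/s.
- move_j(angles): joint-space move.
- move_gripper(opening, effort=None): finger opening in m; effort is the grip in N (None keeps the last); returns when the fingers have stopped.
- pause(seconds).
- inverse_kinematics(position, orientation): joint angles nearest the present ones, or None.
- read_camera(name): name is "scene" or "top"; returns the picture (420x560x3 uint8, red, green, blue); there is no depth.
- camera_params(name): a dict with "K" (3x3 intrinsics, pixels), "dist_coeffs" ([k1, k2, p1, p2, k3] as OpenCV has them; the pictures are not rectified), "camera_from_world" (4x4, takes a point from world to camera coordinates). Camera axes: x right, y down, z forward; pixel columns grow to the right and rows downward; lengths in m; the calibration is good to about 2 mm. A picture is of the moment at which its call begins. camera_params takes no time and is no camera call.
A pose or a line that the arm cannot do raises MotionError and nothing moves.
- sign_off(): hands the job in, once; it reports no verdict.
Trained networks look in the newest picture that a camera, given by its name, has taken for a name from the list of things; names that differ only in an ending like _2 or _b are one class to them, and where a whole thing is asked for, a point or a joint stands for the part that bears it (a point fixed in the world has none). Each returns a list of dicts, best first, with "confidence" (0 to 1); they miss things now and then, are a little off and sometimes report something else, mostly with a low value. They report only what shows in the picture. A call takes as long as a camera call. They do not tell look-alikes from the thing itself.
- look_for(camera, name): "at" ([column, row] in pixels, amid what is visible of it).
- tip_of(camera, name): "at" ([column, row] in pixels: a listed point, or the origin of a listed thing).
Readings, each from a call of its own:
- read_time_s(): time.
- read_qpos(): joint angles.
- read_joint_vel(): joint speeds.
- read_effort(): joint torques, N m.
- read_eef_pos(): TCP position.
- read_tcp_rot(): TCP orientation.
- read_ft_force(): force on the tool from outside, world axes, zero at the start.
- read_ft_torque(): the same for the moment, N m.
- read_finger_gap(): finger opening in m.
Only numpy, scipy, OpenCV 4.12 (cv2) and the standard library are available. Lean on these libraries where they do the work, as an engineer would, in place of code of your own. Each camera call takes 0.05 s, during which the arm holds its last target.

### The job

The small oak keg of ginger beer is under pressure and has to be refilled: first knock its sprung vent pin fully down with the wooden mallet and set the mallet back down on the worktop. Then take off the round brass filler cap; some of these caps have a reverse thread and nothing outside shows it, so try loosening it both ways until you find the way it turns, give it a quarter turn that way and lift it straight off. Finish while still holding the cap level in the gripper, a good hand's breadth (about 8 cm) above where it sat, and leave the other things on the worktop alone.

Things in the scene. Friction and masses are not known exactly. Their poses are not given: they have to be found in the camera images.
- keg: full oak keg standing on end, fixed: 184 mm across at the belly, 154 mm high, brass tap low on its front. Origin: centre of its underside on the worktop; the tap is on its -x side, z up. Its wooden head is 150 mm above the origin (rim 4 mm prouder). The filler neck with the cap is at the centre of the head (x = y = 0), the vent pin at x = 0, y = -58 mm.
- pin_top (a point): top face of the vent pin, a steel stud with a 14 mm head in a small brass boss on the keg's head, 58 mm from the cap's axis. Pin up: 170 mm above the keg's underside, that is 20 mm above the wooden head; fully down: 11 mm lower.
- vent_pin (a joint): travel of the vent pin in m: 0 = up, 0.011 = fully down. Spring and collet together resist with about 6 to 8 N; it stays where it has been driven.
- cap_mid (a point): centre of the round fluted brass filler cap, half-way up, z along its axis. The cap is loose on its thread: 58 mm across, 36 mm high, about 300 g; its underside is 4 mm above the keg's wooden head (over a brass flange 62 mm across and 3 mm thick), its top 40 mm above the head. Its x axis starts parallel to the keg's x axis within 2 degrees.
- neck (a point): mouth of the brass filler neck under the cap, on the keg's axis, 25 mm above the wooden head; z up. Interrupted thread with about 1 mm of play up and down: one way (left or right, different from start to start) it meets a firm stop within 10 to 15 degrees; the other way it turns freely, without rising, and after 60 degrees it can be lifted straight off (free from 60 to 120 degrees of turn; aim for 80 to 90).
- mallet_grip (a point): grip point on the mallet's handle, in the middle of its section, 50 mm from the head's axis; x points from the handle to the head, z up. Handle 18 mm wide and 22 mm high in section, straight, reaching from 23 to 170 mm behind the head's axis. The mallet weighs about 340 g, mostly in the head, and its centre of mass is about 16 mm from the head's axis. It stands on one face of its head with the handle level, 33 mm above the worktop.
- mallet_face (a point): centre of the lower striking face of the mallet's head, 50 mm ahead of the grip point along x and 33 mm below it. The head is an upright cylinder 46 mm across and 66 mm high.
- glass_tumbler: cut glass tumbler, 77 mm across, 94 mm high; origin at its underside. Leave alone.
- mug: blue mug, 87 x 117 x 91 mm; origin at its underside. Leave alone.
- mill: dark wooden pepper mill, 58 mm across, 170 mm high; origin at its underside. Leave alone.
- china_jar: small blue and white lidded jar, 100 mm across, 136 mm high; origin at its underside. Leave alone.
There are look-alikes about, which are no part of the job. Leave any purple look-alike of the part that bears mallet_grip alone. Leave any red look-alike of the part that bears cap_mid alone.

How it is judged:
By the outcome, as a careful person would: the job done as asked, in the order asked, and still so for the second after the job is handed in, while the arm keeps its last pose, push and grip.
It also fails if it takes over 61 s, if anything falls off the work surface, if the arm or the gripper's body presses on something with over 40 N, if the wrist force passes 120 N, or if a joint passes its speed limit or range.

## Working session

There is one attempt and no reset: what is moved stays moved. The work goes in short steps, each a Python script; the robot and the scene stay as the last script left them, time stands still between calls to the robot, and variables do not carry over. Pictures are saved under pics/ and viewed, and the job is handed in when it is done.

```bash
ls; mkdir -p pics; cat > h.py <<'E'
import numpy as np, cv2
from bench import *
def save(cam,fn):
    im=read_camera(cam); cv2.imwrite('pics/'+fn,im[:,:,::-1]); return im
def ray(cam,px):
    p=camera_params(cam); K=np.array(p['K']);T=np.array(p['camera_from_world'])
    u=cv2.undistortPoints(np.array([[px]],float),K,np.array(p['dist_coeffs']))[0,0]
    R=T[:3,:3];t=T[:3,3]; return -R.T@t, R.T@np.array([u[0],u[1],1.])
def atz(cam,px,z):
    c,d=ray(cam,px); return c+d*(z-c[2])/d[2]
def proj(cam,P):
    p=camera_params(cam);T=np.array(p['camera_from_world'])
    r,_=cv2.Rodrigues(T[:3,:3]); return cv2.projectPoints(np.array(P,float).reshape(-1,3),r,T[:3,3],np.array(p['K']),np.array(p['dist_coeffs']))[0][:,0]
E
python3 - <<'E'
from h import *
save('scene','s0.png');save('top','t0.png')
for c in('scene','top'):
    print(c,ray(c,[280,210]))
    for n in('keg','cap_mid','pin_top','mallet_grip','mallet_face','neck'):
        print(n,[(np.round(d['at'],1).tolist(),round(d['confidence'],2)) for d in tip_of(c,n)][:4])
    print('mallet lf',[(np.round(d['at'],1).tolist(),round(d['confidence'],2)) for d in look_for(c,'mallet_grip')][:4])
print(read_time_s(),read_tcp_rot(),read_ft_force())
E
```

```text
pics
scene (array([0.13873091, 0.53556075, 0.80356951]), array([ 0.3501301 , -0.74630841, -0.56627622]))
keg [([257.5, 352.1], 0.79)]
cap_mid [([258.3, 294.2], 0.93), ([275.2, 287.6], 0.44)]
pin_top [([254.6, 353.8], 0.73), ([282.9, 277.9], 0.59)]
mallet_grip [([360.4, 212.9], 0.81), ([336.8, 243.2], 0.76)]
mallet_face [([320.5, 245.1], 0.95), ([370.4, 200.7], 0.85)]
neck [([256.0, 291.3], 0.73), ([188.8, 276.4], 0.44), ([258.0, 294.1], 0.37)]
mallet lf [([362.7, 208.1], 0.67), ([327.7, 245.6], 0.62)]
top (array([ 0.26929015, -0.39300591,  1.27050101]), array([ 0.2377772 ,  0.06311882, -0.9693025 ]))
keg [([160.2, 225.2], 0.93)]
cap_mid [([144.3, 209.9], 0.85), ([230.3, 231.1], 0.55)]
pin_top [([163.2, 225.7], 0.36)]
mallet_grip [([291.6, 275.7], 0.92), ([367.6, 305.6], 0.63)]
mallet_face [([304.9, 260.8], 0.97), ([392.1, 318.4], 0.64)]
neck [([144.3, 207.3], 0.97)]
mallet lf [([375.6, 304.9], 0.95), ([291.8, 276.5], 0.86)]
0.8 [9.79284755e-01 2.02487943e-01 9.56851157e-06 2.36667688e-05] [-0.14116529 -0.09194459  0.26064811]
```

View pics/s0.png

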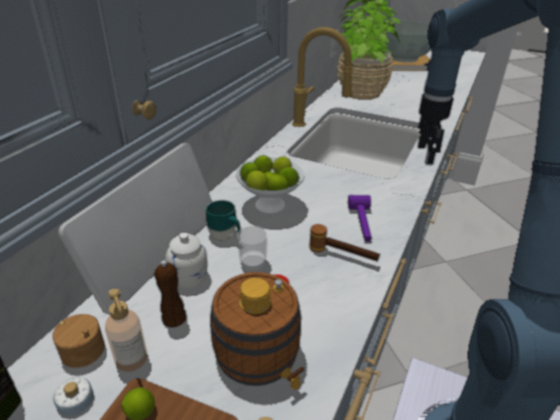

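View pics/t0.png

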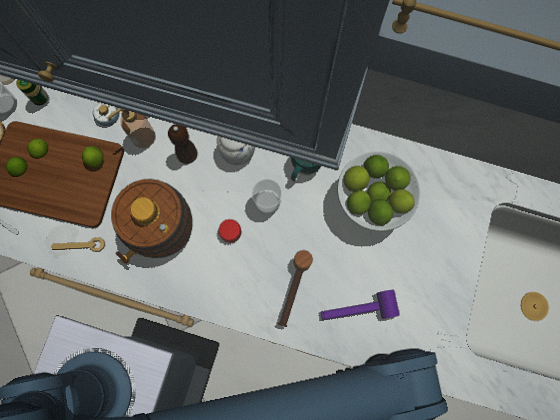

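```bash
python3 - <<'E'
from h import *
a=cv2.imread('pics/s0.png');b=cv2.imread('pics/t0.png')
cv2.imwrite('pics/c1.png',cv2.resize(a[160:410,170:420],None,fx=2.4,fy=2.4,interpolation=2))
cv2.imwrite('pics/c2.png',cv2.resize(b[130:350,90:440],None,fx=2.2,fy=2.2,interpolation=2))
E
```

```text
(no output)
```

View pics/c1.png

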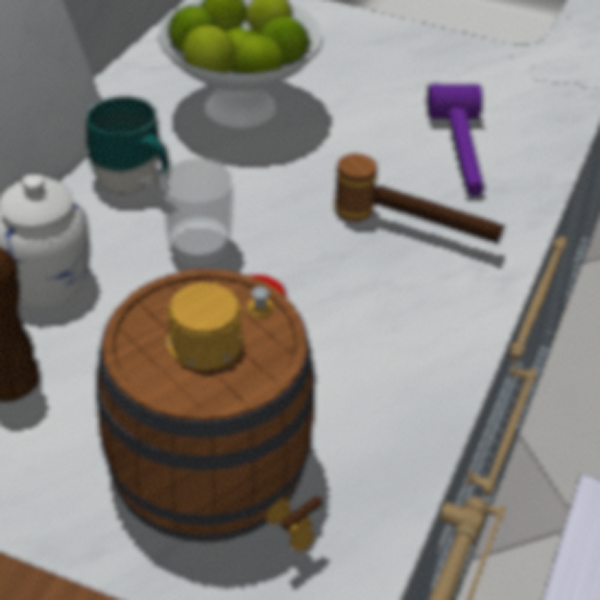

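View pics/c2.png

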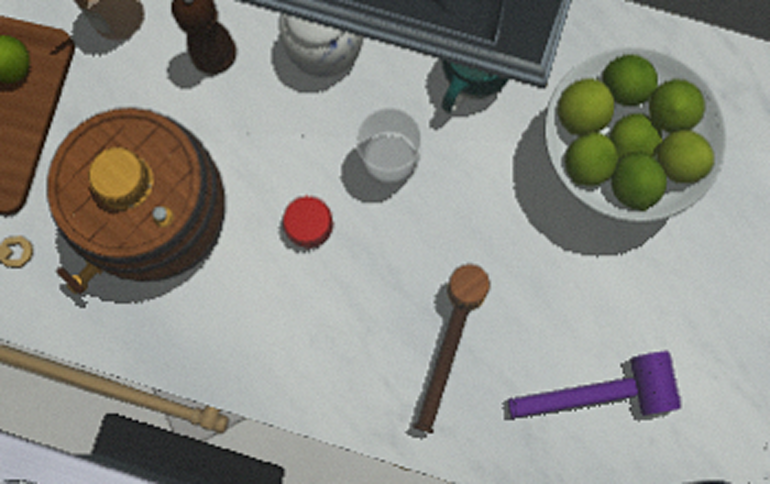

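```bash
python3 - <<'E'
from h import *
print('keg',atz('top',[160.2,225.2],0),atz('scene',[257.5,352.1],0))
print('cap',atz('top',[144.3,209.9],.172),atz('scene',[258.3,294.2],.172))
print('neck',atz('top',[144.3,207.3],.175))
print('pin',atz('top',[163.2,225.7],.17),atz('scene',[282.9,277.9],.17))
print('grip',atz('top',[291.6,275.7],.033),atz('scene',[336.8,243.2],.033))
print('face',atz('top',[304.9,260.8],0),atz('scene',[320.5,245.1],0))
print('end of handle',atz('top',[283,326],.033),atz('scene',[378,258],.033))
for n in('glass_tumbler','mug','mill','china_jar'):
  for c in('top','scene'):
    read_camera(c)
    r=tip_of(c,n)
    print(n,c,[(np.round(atz(c,d['at'],0),3),round(d['confidence'],2)) for d in r[:2]])
print('red cap',atz('top',[230,231],.02))
E
```

```text
keg [ 0.44795893 -0.01876755  0.        ] [ 0.44674571 -0.02216209  0.        ]
cap [ 0.44693396 -0.02158738  0.172     ] [ 0.4429097  -0.02262988  0.172     ]
neck [ 0.45225055 -0.02040593  0.175     ]
pin [ 0.42498059 -0.07585993  0.17      ] [ 0.42142088 -0.08669423  0.17      ]
grip [ 0.41816366 -0.39009001  0.033     ] [ 0.41218383 -0.40804863  0.033     ]
face [ 0.46944563 -0.41203442  0.        ] [ 4.61271368e-01 -4.20020035e-01  1.11022302e-16]
end of handle [ 0.29317624 -0.4053539   0.033     ] [ 0.2969111  -0.39857964  0.033     ]
glass_tumbler top [(array([ 0.592, -0.281,  0.   ]), 0.79)]
glass_tumbler scene [(array([ 0.6 , -0.27, -0.  ]), 0.7)]
mug top [(array([ 0.713, -0.342,  0.   ]), 0.84)]
mug scene [(array([ 0.725, -0.347,  0.   ]), 0.7), (array([ 0.534, -0.183,  0.   ]), 0.22)]
mill top [(array([ 0.655, -0.015,  0.   ]), 0.77)]
mill scene [(array([ 0.668, -0.021,  0.   ]), 0.97), (array([ 0.535, -0.175,  0.   ]), 0.29)]
china_jar top [(array([0.475, 0.034, 0.   ]), 0.68), (array([ 0.711, -0.143,  0.   ]), 0.67)]
china_jar scene [(array([ 0.707, -0.156,  0.   ]), 0.82)]
red cap [ 0.48406178 -0.2037889   0.02      ]
```

```bash
python3 - <<'E'
from h import *
def C2(u,v): return [u/2.2+90-.3,v/2.2+130-.3]
def C1(u,v): return [u/2.4+170-.3,v/2.4+160-.3]
for n,a,b,z in [('head top',(469,286),(357,166),.066),('handle end top',(428,429),(499,230),.040),('handle start',(462,312),(378,195),.040),('cap top',(118,172),(204,309),.19),('pin',(160,214),(261,292),.17)]:
    print(n,atz('top',C2(*a),z).round(4),atz('scene',C1(*b),z).round(4))
    # triangulate
    c1,d1=ray('top',C2(*a));c2,d2=ray('scene',C1(*b))
    A=np.stack([d1,-d2],1);s=np.linalg.lstsq(A,c2-c1,rcond=None)[0];p,q=c1+d1*s[0],c2+d2*s[1];print('   tri',((p+q)/2).round(4),np.linalg.norm(p-q).round(4))
im=cv2.imread('pics/t0.png')
sub=im[240:335,270:325].astype(int)
print(proj('top',[[.447,-.02,.19],[.425,-.08,.17]]))
# handle mask: dark brown
hsv=cv2.cvtColor(im,cv2.COLOR_BGR2HSV)
m=((hsv[:,:,1]>90)&(hsv[:,:,2]<140)).astype(np.uint8)
m[:,:270]=0;m[:,320:]=0;m[:245]=0;m[335:]=0
ys,xs=np.nonzero(m);print(len(xs),xs.min(),xs.max(),ys.min(),ys.max())
sel=(ys>272)
pts=np.stack([xs[sel],ys[sel]],1).astype(np.float32)
vx,vy,x0,y0=cv2.fitLine(pts,cv2.DIST_HUBER,0,.01,.01).ravel();print(vx,vy,x0,y0)
P=[atz('top',[x0+s*vx,y0+s*vy],.036) for s in(-20,20)];d=P[0]-P[1] if P[0][0]>P[1][0] else P[1]-P[0];print(P,np.degrees(np.arctan2(d[1],d[0])))
E
```

```text
head top [ 0.4602 -0.4055  0.066 ] [ 0.4651 -0.4032  0.066 ]
   tri [ 0.463  -0.405   0.0647] 0.0052
handle end top [ 0.2969 -0.4073  0.04  ] [ 0.2991 -0.3991  0.04  ]
   tri [ 0.2987 -0.4071  0.0337] 0.0034
handle start [ 0.4333 -0.4065  0.04  ] [ 0.4358 -0.3969  0.04  ]
   tri [ 0.4365 -0.4062  0.0325] 0.0044
cap top [ 0.4478 -0.0239  0.19  ] [ 0.4474 -0.017   0.19  ]
   tri [ 0.4493 -0.0218  0.1847] 0.0013
pin [ 0.4216 -0.0752  0.17  ] [ 0.425  -0.0737  0.17  ]
   tri [ 0.4235 -0.0745  0.1693] 0.0035
[[141.62006661 207.72927543]
 [164.8922051  226.21015509]]
342 280 311 251 325
0.28869608 -0.95742077 288.75925 306.204
[array([ 0.29460015, -0.4048369 ,  0.036     ]), array([ 0.3927381 , -0.40524219,  0.036     ])] -0.23661973181758142
```

Candidate mallets are the brown wooden one (top 303,260) and the purple one (top 390,304). The brown one is the wooden mallet and the purple one is a look-alike. For caps, the brass one on the keg (top 144,209) is meant and the red one on the worktop (230,231) is a look-alike. The crops above confirm both. Next I overlay the fitted models.

```bash
cat >> h.py <<'E'
def q(a): a=np.radians(a); return [float(np.cos(a/2)),float(np.sin(a/2)),0.,0.]
E
python3 - <<'E'
from h import *
M=np.array([.4625,-.405]);K=np.array([.448,-.021]);P=np.array([.4235,-.0745])
t=np.linspace(0,2*np.pi,60)
def circ(c,r,z): return np.stack([c[0]+r*np.cos(t),c[1]+r*np.sin(t),0*t+z],1)
out=[]
for cam,f in(('top','t0'),('scene','s0')):
    im=cv2.imread(f'pics/{f}.png');S=4;
    x0,y0,w,h=(105,170,220,165) if cam=='top' else (205,215,185,150)
    big=cv2.resize(im[y0:y0+h,x0:x0+w],None,fx=S,fy=S,interpolation=2)
    def dr(pts,col):
        p=(proj(cam,pts)-[x0,y0]+.5)*S; cv2.polylines(big,[p.astype(int)],False,col,1)
    dr(circ(M,.023,.066),(0,255,0));dr(circ(M,.023,0),(255,255,0))
    for s in(-.009,.009): dr([[M[0]-.023,M[1]+s,.044],[M[0]-.17,M[1]+s,.044]],(0,255,0))
    dr(circ(K,.029,.19),(0,255,0));dr(circ(K,.031,.153),(255,0,0));dr(circ(P,.007,.17),(0,255,0));dr(circ(K,.092,.077),(255,255,0))
    cv2.imwrite(f'pics/o_{cam}.png',cv2.resize(big,None,fx=.88,fy=.88))
for nm,p,a in [('mallet',[.4125,-.405,.033],0),('mallet180',[.4125,-.405,.033],180),('pin',[.403,-.12,.2],66),('pin180',[.403,-.12,.2],246)]+[('cap',[.448,-.021,.177],a) for a in(-180,-120,-60,0,60,120,180)]:
    r=inverse_kinematics(p,q(a)); print(nm,a,None if r is None else np.round(r,2))
print(read_time_s())
E
```

```text
mallet 0 [ 0.7   0.53  0.    1.91 -0.    0.7  -0.86]
mallet180 180 [ 1.09  0.58 -0.46  1.89  0.37  0.76  1.99]
pin 66 [ 0.61  0.02 -0.42  2.15  0.01  0.97 -0.23]
pin180 246 [-1.23 -0.29  1.32  2.21  0.33  1.03  2.63]
cap -180 [ 0.65  0.15 -0.73  2.1   0.12  0.93  1.42]
cap -120 [ 1.08  0.29 -1.22  2.09  0.33  0.97  2.3 ]
cap -60 [ 0.33  0.11 -0.39  2.12  0.05  0.92 -2.71]
cap 0 [ 0.41  0.12 -0.48  2.11  0.07  0.92 -1.67]
cap 60 [ 0.48  0.13 -0.55  2.11  0.08  0.92 -0.64]
cap 120 [ 0.55  0.13 -0.62  2.11  0.1   0.93  0.4 ]
cap 180 [ 0.65  0.15 -0.73  2.1   0.12  0.93  1.42]
1.6
```

View pics/o_top.png

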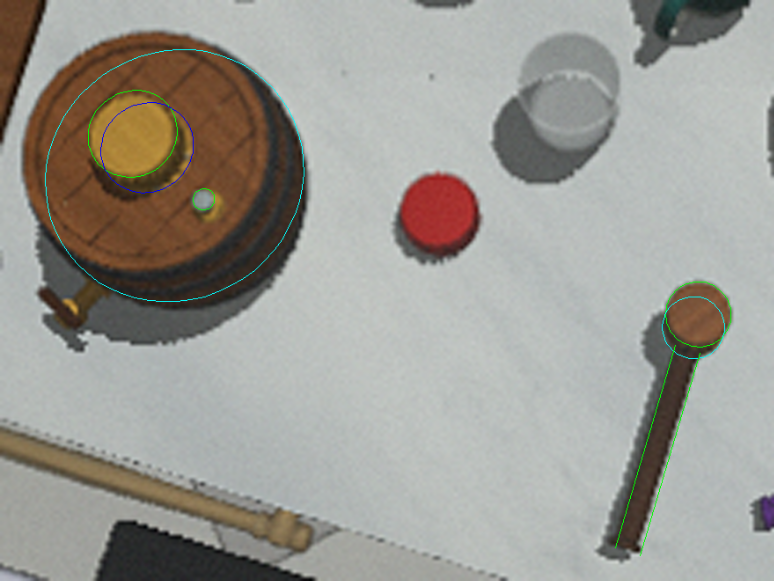

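View pics/o_scene.png

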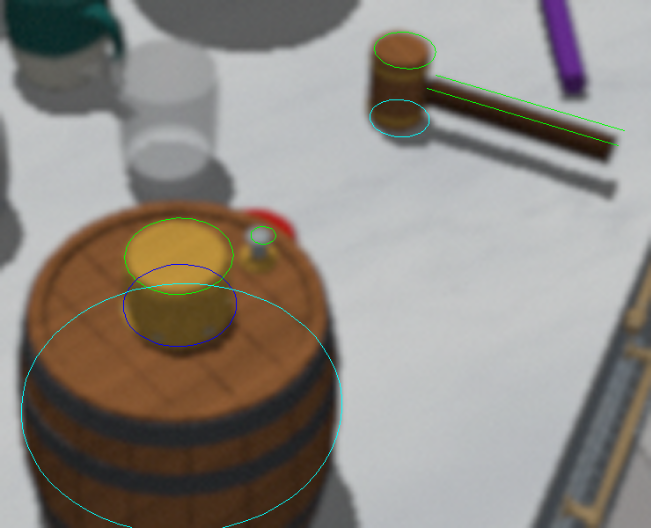

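```bash
python3 - <<'E'
from h import *
move_ptp([.4125,-.404,.12],q(0))
movel([.4125,-.404,.034],speed=.12)
print(read_eef_pos(),read_ft_force())
move_gripper(0.0,100)
print(read_finger_gap(),read_ft_force(),read_time_s())
movel([.4125,-.404,.10],speed=.12)
print(read_finger_gap(),read_ft_force(),read_ft_torque(),read_time_s())
save('scene','s1.png');save('top','t1.png')
E
```

```text
[ 0.41296194 -0.40473165  0.03463806] [-0.74026921 -0.40743696 -0.68152479]
0.016345594746058078 [-1.30246688  0.27965445  2.64428007] 4.1833
0.016681967071534062 [ 0.14593015 -0.8660205  -3.68333053] [-0.02104429  0.11801319 -0.01454231] 4.8833
```

```bash
python3 - <<'E'
import cv2,numpy as np
a=cv2.imread('pics/s1.png')[130:300,250:450];b=cv2.imread('pics/t1.png')[200:370,220:420]
cv2.imwrite('pics/m1.png',np.hstack([cv2.resize(x,(400,340)) for x in(a,b)]))
from h import *
print(proj('top',[[.4625,-.404,.133]]),proj('scene',[[.4625,-.404,.133],[.4625,-.404,.067]]), [d['at'] for d in tip_of('scene','mallet_face')],[d['at'] for d in tip_of('top','mallet_face')])
E
```

```text
[[304.0990575  254.36130897]] [[321.14192345 208.16083856]
 [319.49500673 228.67075216]] [[318.4, 227.9], [370.7, 201.2]] [[388.6, 314.8]]
```

View pics/m1.png

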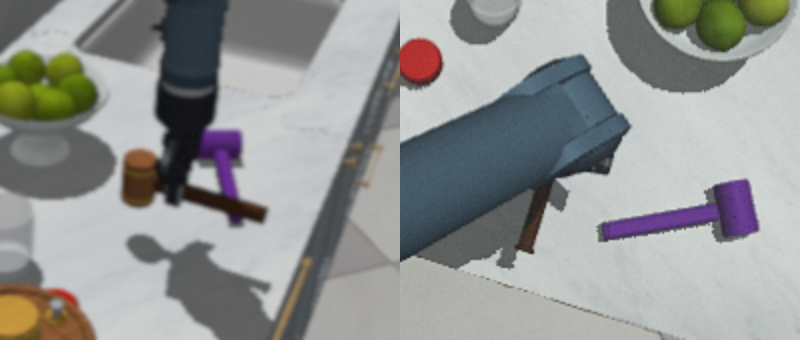

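The mallet is held level, and its face matches the prediction to within about 1 px (318,228 against 319,229). Next I press the pin.

```bash
python3 - <<'E'
from h import *
P=np.array([.4235,-.0745]);u=np.array([.411,.911])
g=P-.053*u
a=np.degrees(np.arctan2(u[1],u[0]))
movel([.4125,-.404,.24],speed=.25)
move_ptp([g[0],g[1],.235],q(a))
movel([g[0],g[1],.212],speed=.1)
f0=read_ft_force();print(g,a,read_eef_pos(),f0,read_time_s())
save('scene','s2.png');save('top','t2.png')
E
python3 - <<'E'
import cv2,numpy as np
a=cv2.imread('pics/s2.png')[190:400,180:380];b=cv2.imread('pics/t2.png')[140:350,80:280]
cv2.imwrite('pics/m2.png',np.hstack([cv2.resize(x,(400,420)) for x in(a,b)]))
E
```

```text
[ 0.401717 -0.122783] 65.71736116493142 [ 0.40140222 -0.1236095   0.21152059] [-0.41917595 -0.77783482 -2.75749434] 7.2667
```

View pics/m2.png

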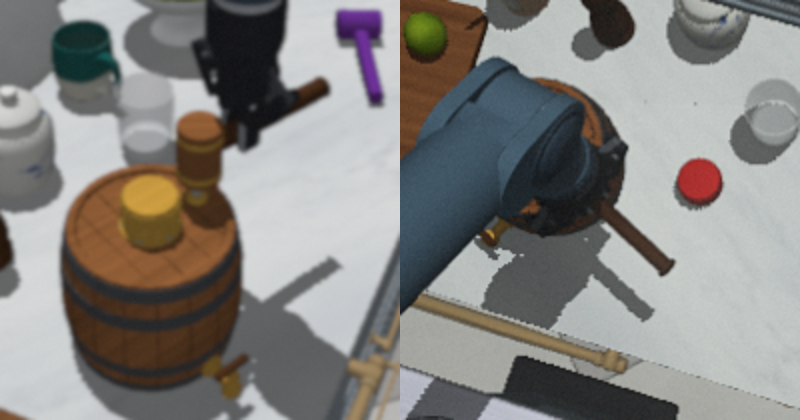

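The mallet head sits centred above the pin (head about 280,262 in the scene image), clear of the cap. Pressing in steps.

```bash
python3 - <<'E'
from h import *
g=[.401717,-.122783]
f0=np.array([-.42,-.78,-2.76])
for z in np.arange(.206,.180,-.0015):
    movel([g[0],g[1],float(z)],speed=.05)
    f=np.array(read_ft_force())-f0;p=read_eef_pos()
    print(round(z,4),p[2].round(4),f.round(1),round(read_finger_gap(),4))
    if f[2]>32: break
print(read_time_s(),read_ft_torque())
save('scene','s3.png')
cv2.imwrite('pics/m3.png',cv2.resize(cv2.imread('pics/s3.png')[190:400,180:380],(600,600),interpolation=2))
E
```

```text
0.206 0.2058 [ 0.7  0.2 -0.9] 0.0165
0.2045 0.2046 [ 0.   1.4 -0.8] 0.0163
0.203 0.2035 [-1.7 -0.1  3.5] 0.0163
0.2015 0.2018 [-2.   0.5  6.4] 0.0166
0.2 0.2 [-1.7 -0.3  4.2] 0.0164
0.1985 0.1984 [-1.7 -0.3  5.8] 0.0165
0.197 0.1969 [-1.8 -0.9  5.6] 0.0164
0.1955 0.1954 [-1.5 -1.   5.7] 0.0164
0.194 0.194 [-1.  -0.1  5.2] 0.0164
0.1925 0.1929 [-2.6  0.1  9.1] 0.0164
0.191 0.1925 [-6.2 -1.3 15.7] 0.0164
0.1895 0.1919 [-6.  -2.4 20.4] 0.0162
0.188 0.1911 [-7.7 -3.4 23.8] 0.0164
0.1865 0.1899 [-8.9 -3.4 25.2] 0.0166
0.185 0.1883 [-9.7 -5.4 25. ] 0.0166
0.1835 0.187 [-10.7  -7.   26.7] 0.0163
0.182 0.1858 [-11.4  -6.6  29.1] 0.0161
0.1805 0.1845 [-10.7  -6.3  28.8] 0.016
11.8833 [-0.46931078  2.07770393  0.3905553 ]
```

View pics/m3.png

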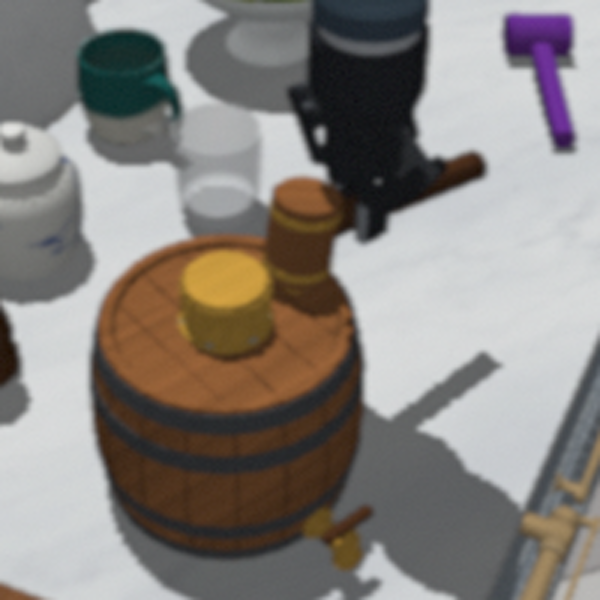

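The resistance ran from z=0.2033 to 0.1927, then firmed up to over 15 N, which matches 11 mm of travel. After that the mallet pitched a little in the grip. I lift it and check.

```bash
python3 - <<'E'
from h import *
movel([.4017,-.1228,.25],speed=.15)
g=np.array([.4125,-.404])
move_ptp([.4125,-.404,.16],q(0))
save('scene','s4.png');save('top','t4.png');print(read_eef_pos(),read_time_s(),read_finger_gap())
print([d['at'] for d in tip_of('scene','mallet_face')],proj('scene',[[.4625,-.404,.127],[.4625,-.404,.193],[.2925,-.404,.16]]))
a=cv2.imread('pics/s4.png');b=cv2.imread('pics/t4.png')
cv2.imwrite('pics/m4.png',np.hstack([cv2.resize(x,(400,400),interpolation=2) for x in(a[140:280,260:400],a[240:340,210:310])]))
cv2.imwrite('pics/m4t.png',cv2.resize(b[160:300,90:350],None,fx=3,fy=3,interpolation=2))
E
```

```text
[ 0.41417279 -0.40175581  0.16045515] 13.7833 0.016460712876014822
[[370.9, 202.9], [317.9, 207.2]] [[320.98801159 210.07863637]
 [322.72988328 188.36157462]
 [387.59085026 216.96721355]]
```

View pics/m4.png

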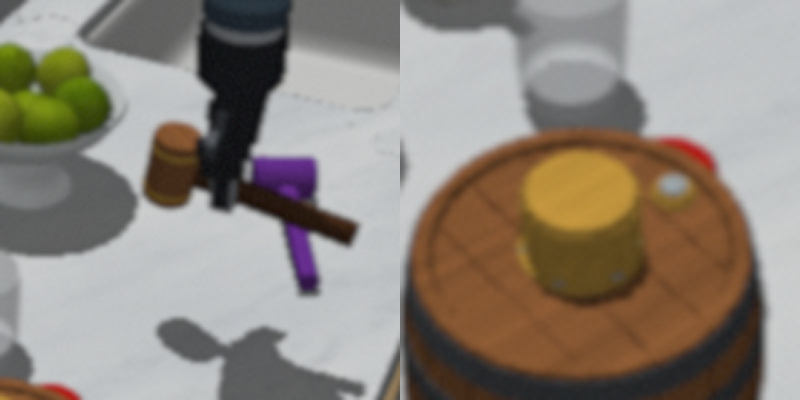

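View pics/m4t.png

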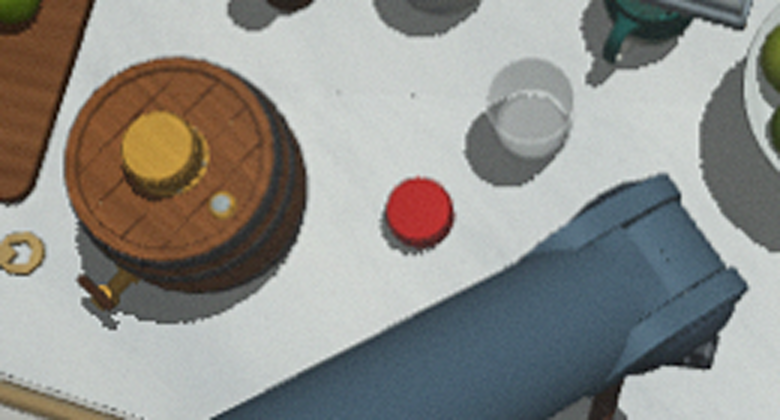

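```bash
python3 - <<'E'
from h import *
print('pin',proj('scene',[[.4235,-.0745,z] for z in(.17,.163,.159)]).round(1).tolist(),proj('top',[[.4235,-.0745,z] for z in(.17,.163,.159)]).round(1).tolist(), 'obs (278.0,285.7) top',[90+222/3-.3,160+204/3-.3])
g=np.array([.414,-.402,.1605])
for t in(0,5,8,10,12):
    c,s=np.cos(np.radians(t)),np.sin(np.radians(t))
    X=np.array([c,0,s]);Z=np.array([-s,0,c])
    print(t,proj('scene',[g-.12*X,g+.05*X-.033*Z,g+.05*X+.033*Z]).round(1).tolist())
print('obs end',[260+352/2.857,140+234/2.857],'face',[260+168/2.857,140+194/2.857],'top',[260+178/2.857,140+131/2.857])
E
```

```text
pin [[279.3, 281.4], [279.2, 283.9], [279.2, 285.4]] [[162.4, 226.1], [163.1, 226.8], [163.5, 227.1]] obs (278.0,285.7) top [163.7, 227.7]
0 [[386.8, 217.1], [320.2, 210.2], [321.9, 188.4]]
5 [[386.0, 220.5], [319.3, 208.5], [323.2, 187.3]]
8 [[385.3, 222.5], [318.9, 207.4], [324.0, 186.6]]
10 [[384.8, 223.8], [318.6, 206.7], [324.5, 186.3]]
12 [[384.2, 225.1], [318.4, 206.0], [325.1, 185.9]]
obs end [383.2061603080154, 221.90409520476024] face [318.80294014700735, 207.90339516975848] top [322.3031151557578, 185.85229261463073]
```

The pin is fully down (observed row 285.7 against 285.4 predicted). The mallet is about 7.5° nose-up in the grip, so I set it down with the tool tilted to compensate.

```bash
python3 - <<'E'
from h import *
from scipy.spatial.transform import Rotation as R
qq=(R.from_euler('y',7.5,degrees=True)*R.from_quat(q(0))).as_quat().tolist()
movel([.4125,-.404,.06],qq,speed=.15)
f0=np.array(read_ft_force())
for z in(.04,.037,.035,.0335,.032,.0305):
    movel([.4125,-.404,z],speed=.05)
    f=np.array(read_ft_force())-f0;print(z,read_eef_pos().round(4),f.round(1))
    if f[2]>4:break
move_gripper(.03);pause(.2)
save('scene','s5.png')
move_gripper(.085)
movel([.4125,-.404,.12],speed=.15)
save('scene','s6.png');save('top','t6.png');print(read_time_s(),read_ft_force())
a=cv2.imread('pics/s5.png');b=cv2.imread('pics/s6.png')
cv2.imwrite('pics/m5.png',np.hstack([cv2.resize(x[160:300,270:410],(400,400),interpolation=2) for x in(a,b)]))
E
```

```text
0.04 [ 0.4122 -0.4038  0.0396] [ 0.4  0.3 -1.2]
0.037 [ 0.4125 -0.404   0.0369] [ 0.1 -0.  -0.1]
0.035 [ 0.4124 -0.4039  0.0349] [-0.5  0.9  0.1]
0.0335 [ 0.4126 -0.4042  0.0341] [-1.6  0.3  4.3]
17.8917 [-0.16501655  0.31326572  0.50103045]
```

View pics/m5.png

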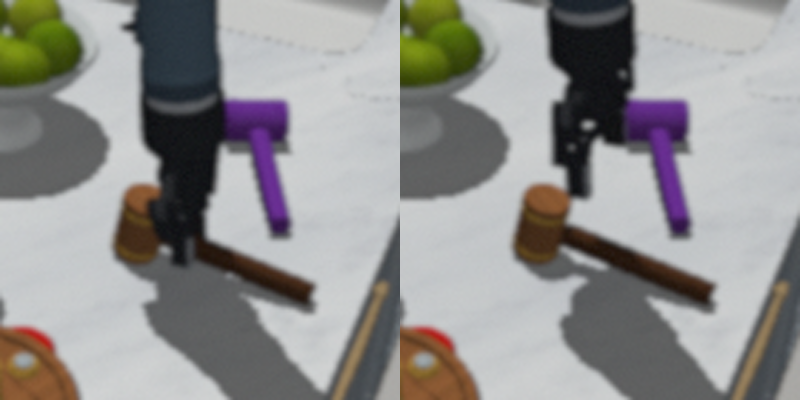

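```bash
python3 - <<'E'
from h import *
save('scene','s7.png');print(read_time_s(),read_eef_pos(),read_tcp_rot())
print([d['at'] for d in tip_of('scene','mallet_face')],[d['at'] for d in tip_of('scene','mallet_grip')])
a=cv2.imread('pics/s0.png');b=cv2.imread('pics/s7.png')
cv2.imwrite('pics/m7.png',np.hstack([cv2.resize(x[215:285,305:395],(400,311),interpolation=2) for x in(a,b)]))
E
```

```text
17.9417 [ 0.4114994  -0.40315611  0.11843436] [ 9.97775562e-01  8.84939811e-05 -6.66551804e-02 -1.00327022e-03]
[[368.5, 198.7], [316.1, 249.6], [252.5, 262.5], [256.8, 353.8]] [[336.7, 245.1], [361.3, 211.9]]
```

View pics/m7.png

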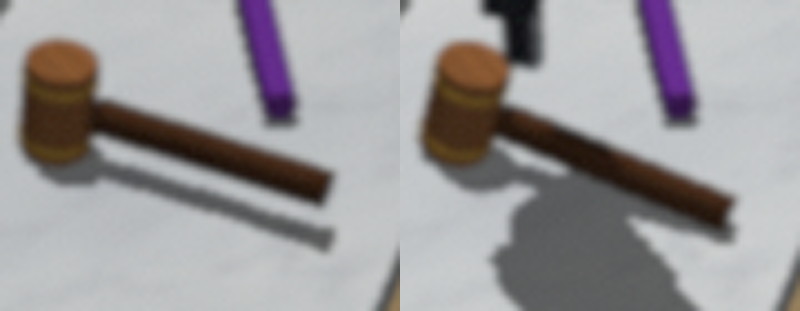

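View pics/t6.png

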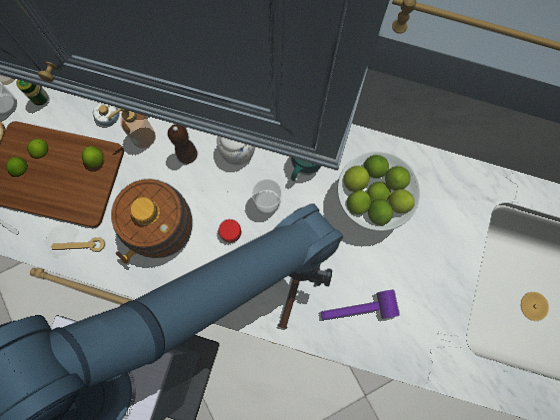

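The mallet is resting tilted, with the handle end on the worktop. I'll mend it by pressing the front of the head gently down with the closed fingertips so that it stands level again.

```bash
python3 - <<'E'
from h import *
move_gripper(0.0,40)
movel([.474,-.404,.125],q(0),speed=.15)
f0=np.array(read_ft_force())
for z in np.arange(.098,.0815,-.002):
    movel([.474,-.404,float(z)],speed=.06)
    f=np.array(read_ft_force())-f0;print(round(z,4),read_eef_pos().round(4),f.round(1))
    if f[2]>12:break
save('scene','s8.png')
movel([.474,-.404,.15],speed=.15)
save('scene','s9.png');print(read_time_s())
a=cv2.imread('pics/s8.png');b=cv2.imread('pics/s9.png')
cv2.imwrite('pics/m9.png',np.hstack([cv2.resize(x[215:285,305:395],(400,311),interpolation=2) for x in(a,b)]))
E
```

```text
0.098 [ 0.4738 -0.4038  0.0975] [ 0.5 -0.2  0.3]
0.096 [ 0.4742 -0.4041  0.0963] [ 1.5  0.5 -0.1]
0.094 [ 0.4739 -0.4039  0.0939] [1.5 0.5 0.6]
0.092 [ 0.4738 -0.4039  0.0918] [0.3 0.3 0.4]
0.09 [ 0.4743 -0.4041  0.0902] [ 2.  -0.2  1.3]
0.088 [ 0.4758 -0.4044  0.0892] [2.4 0.3 4.3]
0.086 [ 0.4774 -0.4047  0.0883] [3.9 0.5 7.6]
0.084 [ 0.4791 -0.4049  0.0874] [5.4 0.6 8.4]
0.082 [ 0.4809 -0.4048  0.0864] [ 6.7  0.8 11.4]
22.6667
```

View pics/m9.png

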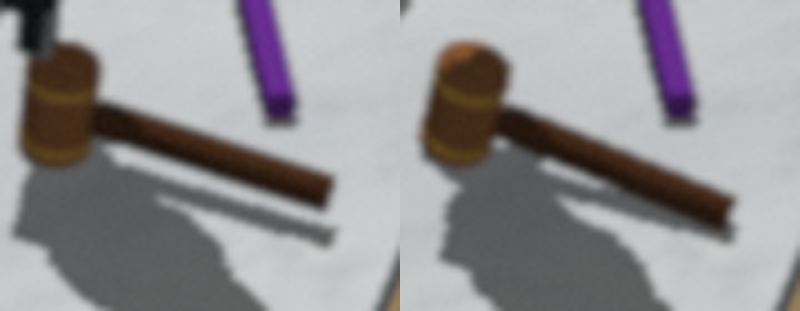

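The head came almost level, but the sideways drag of the fingertip tipped it back. I'll press again, following the head's arc forward as it levels.

```bash
python3 - <<'E'
from h import *
movel([.468,-.404,.095],speed=.15)
f0=np.array(read_ft_force())
N=10
for i in range(N+1):
    s=i/N; x=.468+.020*s; z=.092-.0085*s
    movel([x,-.404,z],speed=.05)
    f=np.array(read_ft_force())-f0;print(round(x,4),round(z,4),read_eef_pos().round(4),f.round(1))
    if f[2]>15:break
save('scene','s10.png')
movel([x+.004,-.404,z+.006],speed=.03)
movel([x+.006,-.404,.15],speed=.15)
save('scene','s11.png');print(read_time_s())
a=cv2.imread('pics/s10.png');b=cv2.imread('pics/s11.png')
cv2.imwrite('pics/m11.png',np.hstack([cv2.resize(x[215:285,305:395],(400,311),interpolation=2) for x in(a,b)]))
E
```

```text
0.468 0.092 [ 0.4683 -0.4043  0.0926] [ 0.6 -0.1 -0.3]
0.47 0.0911 [ 0.4704 -0.404   0.0915] [0.3 0.7 0.3]
0.472 0.0903 [ 0.4722 -0.4039  0.0903] [ 0.6 -0.4  0.5]
0.474 0.0895 [ 0.4742 -0.4039  0.0894] [-0.6  0.5 -0.9]
0.476 0.0886 [ 0.4761 -0.4039  0.0885] [ 0.9  0.9 -1. ]
0.478 0.0877 [ 0.4782 -0.4039  0.0877] [ 0.2 -0.3  0.4]
0.48 0.0869 [ 0.4802 -0.4039  0.0868] [-1.2  0.1  0.6]
0.482 0.0861 [ 0.4822 -0.4039  0.086 ] [-0.1  0.5  0.3]
0.484 0.0852 [ 0.4843 -0.4041  0.0853] [0.3 0.8 0.5]
0.486 0.0843 [ 0.486  -0.4044  0.0852] [-1.6  1.7  5.7]
0.488 0.0835 [ 0.4887 -0.4049  0.0853] [-1.6  0.2  7.5]
26.975
```

View pics/m11.png

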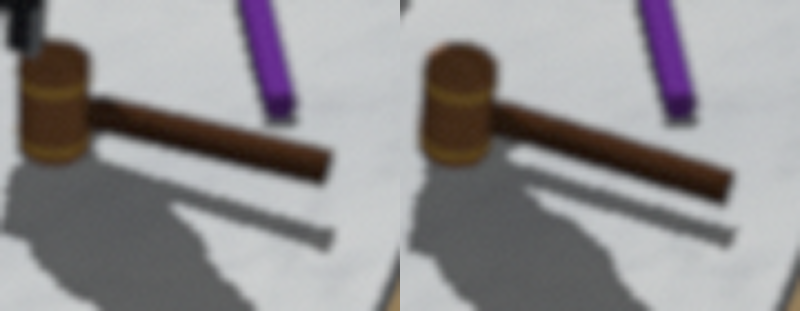

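The mallet now stands level again (handle end row matches the start). Now the cap.

```bash
python3 - <<'E'
from h import *
movel([.475,-.36,.25],speed=.25)
move_gripper(.078)
move_ptp([.448,-.021,.25],q(90))
save('scene','s12.png')
movel([.448,-.021,.215],speed=.12)
save('scene','s13.png');print(read_eef_pos(),read_ft_force(),read_ft_torque(),read_time_s())
a=cv2.imread('pics/s12.png');b=cv2.imread('pics/s13.png')
cv2.imwrite('pics/m13.png',np.hstack([cv2.resize(a[215:285,305:395],(400,311),interpolation=2),cv2.resize(b[190:330,180:360],(400,311),interpolation=2)]))
E
```

```text
[ 0.44852772 -0.02135426  0.21537296] [-0.53708363 -0.62466186  0.2744648 ] [-0.04281683  0.002069    0.02794734] 30.1167
```

View pics/m13.png

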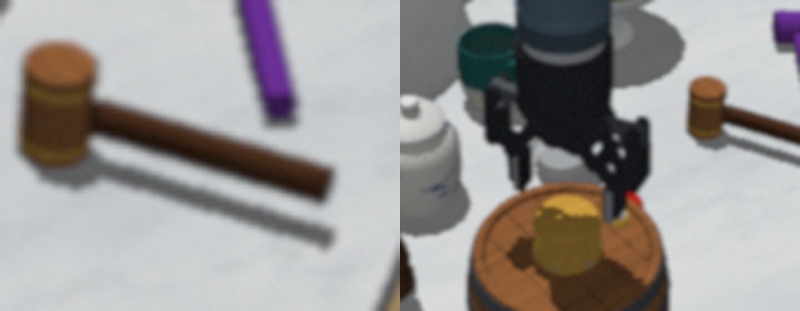

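```bash
python3 - <<'E'
from h import *
f0=np.array(read_ft_force())
for z in(.195,.182,.175):
    movel([.448,-.021,z],speed=.1)
    f=np.array(read_ft_force())-f0;print(z,read_eef_pos().round(4),f.round(1))
    if abs(f[2])>6: raise SystemExit('contact')
move_gripper(.0,70)
f=np.array(read_ft_force());t=np.array(read_ft_torque())
print(read_finger_gap(),read_eef_pos(),f.round(1),t.round(2),read_time_s())
E
```

```text
0.195 [ 0.448  -0.021   0.1951] [ 0.9 -0.3 -0.2]
0.182 [ 0.4478 -0.021   0.182 ] [0.  0.6 0. ]
0.175 [ 0.4477 -0.021   0.1748] [ 0.3  0.4 -0.8]
0.056191576029206367 [ 0.44838862 -0.02096753  0.17566695] [-1.6 -0.1  4.2] [-0.03  0.32  0.01] 31.325
```

```bash
python3 - <<'E'
from h import *
t0=np.array(read_ft_torque());p=[.4483,-.021,.1752]
def yaw():
    x,y,_,_=read_tcp_rot(); return np.degrees(2*np.arctan2(y,x))
for d in(4,8,11,14,17,20,23):
    move_ptp(p,q(90+d))
    t=np.array(read_ft_torque())-t0
    print(d,round(yaw(),1),t.round(2),read_eef_pos().round(4),read_ft_force().round(1))
    if abs(t[2])>.5: break
print(read_time_s(),read_finger_gap())
E
```

```text
4 93.9 [0.15 0.01 0.08] [ 0.4487 -0.0208  0.1757] [-0.9  0.7  3.7]
8 97.8 [ 0.31 -0.31 -0.38] [ 0.4491 -0.0209  0.1757] [0.2 1.4 4.8]
11 100.7 [ 0.46 -0.42 -1.16] [ 0.4491 -0.0207  0.1757] [0.4 2.1 4.9]
32.075 0.055995250272071154
```

Turning it counter-clockwise meets a firm stop at about 9° (1.2 N m). So it has a reverse thread, and I turn it clockwise.

```bash
python3 - <<'E'
from h import *
p=[.4483,-.021,.1754]
def yaw():
    x,y,_,_=read_tcp_rot(); return np.degrees(2*np.arctan2(y,x))
move_ptp(p,q(90)); t0=np.array(read_ft_torque());print(t0.round(2))
for d in(6,12,18,24,32,40,48,56,64,72,80,87):
    move_ptp(p,q(90-d))
    t=np.array(read_ft_torque())-t0
    print(d,round(yaw(),1),t.round(2),read_eef_pos().round(4),read_ft_force().round(1))
    if abs(t[2])>.6: break
print(read_time_s(),read_finger_gap())
E
```

```text
[ 0.03  0.02 -0.09]
6 84.1 [-0.09  0.17  0.06] [ 0.4484 -0.0217  0.1757] [-0.2 -0.2  4.8]
12 78.1 [-0.05  0.18  0.08] [ 0.4482 -0.0217  0.1757] [-0.6  0.4  6.2]
18 72.1 [-0.08  0.19  0.  ] [ 0.4482 -0.0217  0.1757] [ 0.1 -0.5  6.2]
24 66.1 [ 0.04  0.25 -0.02] [ 0.4481 -0.0217  0.1757] [-0.8  0.6  6. ]
32 58.1 [-0.03  0.27 -0.04] [ 0.448  -0.0216  0.1757] [-1.5  0.2  6.9]
40 50.1 [-0.01  0.33  0.05] [ 0.4479 -0.0217  0.1757] [-1.4 -1.1  6.8]
48 42.1 [0.06 0.38 0.03] [ 0.4478 -0.0216  0.1756] [-1.  -0.1  6.3]
56 34.1 [0.07 0.39 0.13] [ 0.4477 -0.0215  0.1756] [-1.9  0.7  7.5]
64 26.1 [0.06 0.47 0.  ] [ 0.4477 -0.0215  0.1757] [-2.3  1.2  8.1]
72 18.1 [0.09 0.48 0.07] [ 0.4476 -0.0214  0.1757] [-2.4  0.3  8.2]
80 10.1 [0.21 0.5  0.06] [ 0.4475 -0.0213  0.1757] [-2.6 -0.6  7.4]
87 3.1 [0.2  0.55 0.11] [ 0.4475 -0.0212  0.1757] [-2.6  0.1  8.2]
35.4333 0.056329666870490666
```

It turned freely through 87°. Now I lift it straight up.

```bash
python3 - <<'E'
from h import *
p=read_eef_pos()
for dz in(.003,.006,.012,.02,.03,.05,.083):
    movel([.4478,-.0212,.1755+dz],speed=.06)
    f=read_ft_force();print(dz,read_eef_pos().round(4),f.round(1),read_ft_torque().round(2))
    if f[2]<-25: print('STOP');break
pause(.3);print(read_time_s(),read_finger_gap(),read_eef_pos(),read_joint_vel().round(3))
save('scene','s14.png');save('top','t14.png')
a=cv2.imread('pics/s14.png');b=cv2.imread('pics/t14.png')
cv2.imwrite('pics/m14.png',np.hstack([cv2.resize(a[180:390,180:390],(400,400),interpolation=2),cv2.resize(b[140:350,90:300],(400,400),interpolation=2)]))
E
```

```text
0.003 [ 0.4471 -0.0211  0.1777] [ 2.   1.1 -1.8] [ 0.2  -0.26  0.03]
0.006 [ 0.4471 -0.0211  0.181 ] [ 2.1  1.7 -3.7] [ 0.39 -0.21  0.01]
0.012 [ 0.4476 -0.0216  0.1879] [ 0.2  1.5 -3.4] [ 0.17 -0.17 -0.03]
0.02 [ 0.4477 -0.0217  0.196 ] [-0.6 -0.1 -3.3] [-0.   -0.01 -0.02]
0.03 [ 0.4483 -0.0213  0.2062] [-0.2  0.3 -3.2] [ 0.03 -0.02  0.01]
0.05 [ 0.4482 -0.0212  0.2261] [-0.3 -0.3 -3.7] [-0.02 -0.03  0.03]
0.083 [ 0.4477 -0.0212  0.2585] [ 0.  -0.2 -3.4] [ 0.05  0.05 -0.  ]
38.2667 0.05622211619478749 [ 0.44753555 -0.02116855  0.25810479] [-0.001  0.001 -0.    -0.003  0.002 -0.001 -0.001]
```

View pics/m14.png

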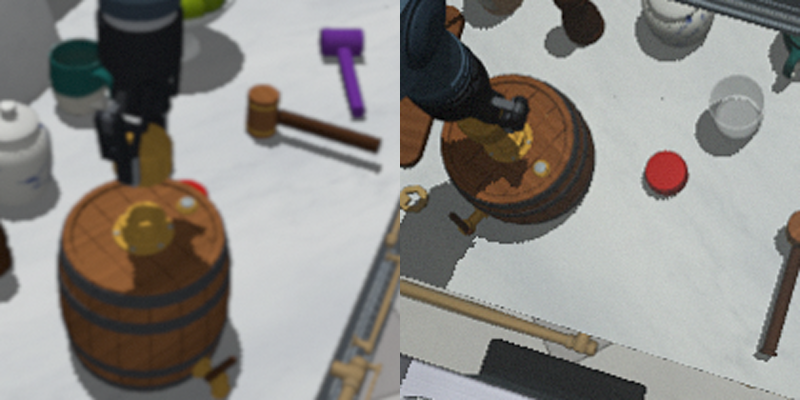

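View pics/s14.png

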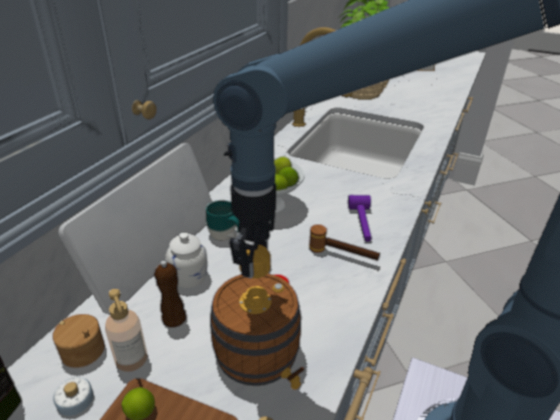

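```bash
python3 - <<'E'
from h import *
a=cv2.imread('pics/s14.png');S=8;x0,y0=225,225
big=cv2.resize(a[y0:y0+90,x0:x0+75],None,fx=S,fy=S,interpolation=2)
t=np.linspace(0,2*np.pi,60)
for z in(.236,.272):
    p=(proj('scene',np.stack([.4478+.029*np.cos(t),-.0212+.029*np.sin(t),0*t+z],1))-[x0,y0]+.5)*S
    cv2.polylines(big,[p.astype(int)],True,(0,255,0),1)
cv2.imwrite('pics/m15.png',cv2.resize(big,None,fx=.8,fy=.8))
print(read_tcp_rot())
E
```

```text
[ 9.99657273e-01  2.61775407e-02 -2.66056118e-04 -4.99120210e-05]
```

View pics/m15.png

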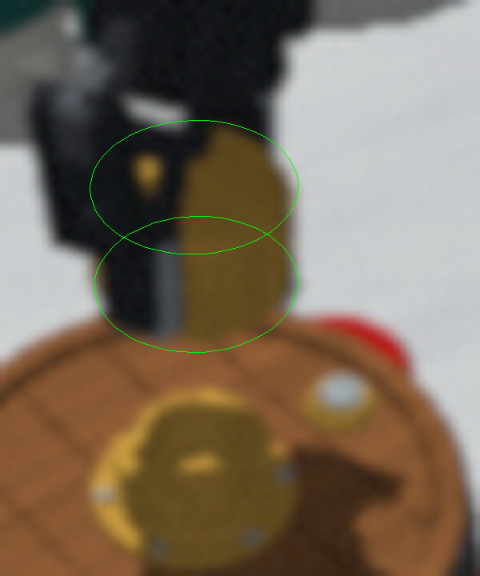

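The cap sits level in the gripper, matching the model outline about 8 cm above its seat. The neck is bare and the pin is down.

```bash
python3 -c "
from h import *
print(read_time_s(),read_finger_gap()); sign_off()"
```

```text
38.3667 0.05647235206771256
the job is handed in; nothing more can be done
```

I did the whole job in the order asked and handed it in at 38.4 s. I had to correct how the mallet was set down.

- **Vent pin:** I pressed the pin down with the mallet until it stopped firmly after about 11 mm. The camera check agrees with fully down (pixel row 285.7 seen, 285.4 predicted).
- **Mallet:** It slipped about 7.5° in the grip once the pin had stopped. When set down it rested with the end of its handle on the worktop. My first try at righting it failed. The second, pressing on the head with closed fingertips, worked, and it stayed level in all later pictures.
- **Cap:** Counter-clockwise it met a firm stop at about 9° (1.2 N m), a little short of the 10–15° given. Clockwise it turned freely for 87°, so the thread is reversed. It lifted off with no real resistance.
- **Last checks:** The cap is held level about 82 mm above its seat. The measured load is 3.4 N, near the roughly 3 N a 300 g cap weighs, and the finger gap is 56 mm. The finger-gap reading runs about 1.6–1.8 mm low, as it also did on the mallet. I did not touch any of the other things on the worktop, including the purple and red look-alikes.

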